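Set the day code and stamp a mint tin

ROBOT

A 6-joint arm with a two-finger parallel gripper is mounted at the origin on a cart in front of the work surface, level with it; the furniture and walls round the work are solid. World frame = base frame: x ahead of the robot, y to its left, z up, the work surface at z = 0. Lengths are in mm, angles in rad, forces in N, time in s.
With the tool pointing down it reaches from about 350 to 775 mm from the base axis. Payload 7.3 kg.
Tool frame: the origin (TCP) lies midway between the tips of the shut fingers; the grasp point (between the pads) lies 19 mm behind it; z points along the fingers, y is the line along which they close (so a half turn about z gives the same grasp; the last joint's range is limited). The gripper opens to 92 mm and grips with 3 to 60 N. Pads are 19 mm wide; open, the fingers measure 130 mm over their backs; the gripper's body (75 mm by 190 mm) begins 47 mm behind the grasp point.
Start: joints at [-1.27, 0.342, 1.524, -0, 1.275, -0.146], TCP at [226.867, -473.473, 226.741] pointing down, gripper open.
Joint ranges: [-2.53, 2.53], [-0.77, 2.02], [0.04, 2.7], [-1, 4.14], [0.28, 2.66], [-3.11, 3.11]. Speed limits (rad/s): [2.57, 2.57, 3.14, 3.14, 3.14, 3.14].

INTERFACE

Orientations are given as [roll, pitch, yaw] about the fixed x, y, z axes, in that order (R = Rz(yaw) Ry(pitch) Rx(roll)).
In Python, from plant import bot gives the robot as it stands.
- The arm moves only by the tool jog_arm, never from a script. Its arguments are lists of equal length, an entry for each row: "dp": the shift along the tool's x, y, z in m, a list of three; "twist": the turn about the tool's z in degrees. A call has 1 to 10 rows; each row shifts and turns the commanded pose from where the row before left it, along the tool's axes as they then stand; what a row does not reach is not made up. A row lasts 1/8 s, in which the tool goes at most 62.5 mm and 10.7 degrees, less where a joint would pass 70% of its speed; a pose out of reach is approached as far as the arm can. A call is refused whole if a number of a shift passes 0.0625 or a number of a turn 10.7, either way. A call with a gripper value outside its range is refused whole. "jaw" is the finger opening in m, from 0 to 0.0918, set as the call begins (left out, the last holds). The fingers move at their own pace and stop on an object; the grip force is fixed at half the most. Time passes only in rows, so rows that do not move let the fingers close. It gives the time, the measured TCP pose, the force, the opening and the grip force at its end, in the units of the state.
- bot.get_obs(): the state, without advancing time (a new reading comes with each control period).
- bot.capture(name): name is "side" or "top" or "wrist"; returns the picture (400x640x3 uint8, blue, green, red); there is no depth.
- bot.camera_params(name): a dict with "fx", "fy", "cx", "cy" (pixels), "k1" (the pictures are not rectified: a ray, as slopes to the right and down, at radius r is drawn at 1 + k1 r^2 times it, then the intrinsics apply), "R" (3x3) and "t" (3): a world point X has camera coordinates R X + t. Camera axes: x right, y down, z forward; pixel columns grow to the right and rows downward; lengths in mm; the calibration is good to about 2 mm. A picture is of the moment at which its call begins: read the wrist's pose just before it. camera_params takes no time and is no camera call; for the wrist camera it gives the pose at the moment of the call.
- bot.close_job(): hands the job in; it is judged then, once.
Trained networks look in the newest picture that a camera, given by its name, has taken for a name from the list of things; names that differ only in an ending like _2 or _b are one class to them, and where a whole thing is asked for, a point or a joint stands for the part that bears it (a point fixed in the world has none). Each returns a list of dicts, best first, with "confidence" (0 to 1); they miss things now and then, are a little off and sometimes report something else, mostly with a low value. They report only what shows in the picture. A call takes as long as a camera call.
- bot.find_in(camera, label): "bbox" ([centre column, centre row, width, height] in pixels, round what is visible of it).
- bot.masks_of(camera, label): "pixels" (400x640 bool, what is visible of it) and "bbox" ([centre column, centre row, width, height] in pixels, round what is visible of it).
The state is a dict: "time": time; "joint_positions": joint angles; "dq": joint speeds; "tau": joint torques, N m; "tool_pos": TCP position; "tcp_rot": TCP orientation; "contact_force": force on the tool from outside, world axes, zero at the start; "moment": the same for the moment, N m; "grip_width": finger opening in mm; "finger_force": force on a finger pad.
Only numpy, scipy, OpenCV 4.12 (cv2) and the standard library are available. Lean on these libraries where they do the work, as an engineer would, in place of code of your own. Each camera call takes 0.05 s, during which the arm holds its last target. There are 200 camera calls.

TASK

Set the three thumbwheels of the bench dater to 2-7-4, read from left to right on top of the wheels, and lay the mint tin, lid up and lengthwise, on the sloped white feed bed so that it slides home into the low corner under the nose. Then stamp its lid with that code: press the black mushroom knob straight down until the die sits firmly on the lid, let it spring back up, and leave the tin home in the corner. Never stamp the tin while the wheels show any other number, and leave the two jars standing where they are.

Things in the scene. Friction and masses are not known exactly. Their poses are not given: they have to be found in the camera images.
- dater: bench date stamping machine, fixed, grey head on a dark steel base. Origin on the table under it; x away from the operator, y to the operator's left, z up (only yaw turns). Head: x -60..52, y -142..-6 mm, flat top 108 mm high with three number wheels standing out. Left of it a nose (x -60..52, y -12..36, z 85..108 mm) overhangs the low end of the feed bed, which rises to the left to 97 mm
- bed (a point): white slippery feed bed (friction under 0.2), x 0..98, y 0..186 mm. Origin: locating corner on its surface, at (-52, 0, 22) mm in the dater frame; turned from it by Ry(-14 deg) Rx(16 deg): x uphill away from the operator, y uphill to the left, z its normal. Front fence at x = 0, 9 mm high; end stop at y = 0, 23 mm high. A tin laid on it slides home: its origin at (31, 48, 0) mm
- tin: mint tin with a closed fixed lid, 62 x 94 x 24 mm (x, y, z), 55 to 110 g; origin at the centre of its underside, z up; stands on the table right of the dater, one narrow end close to the big jar. Pick it across its 62 mm width (along its x). A half turn makes no difference. Another such tin far off behind the drawer chest is only decoration
- stamp: the sprung stamp: black mushroom knob, stem, and under the nose a steel die with rubber face, 46 x 20 mm, parallel to the bed; moves straight down. With the knob up the die stands about 6 mm clear of the lid of a tin that is home. Origin on the stem's axis near the die, at (-22, 14, 60) mm in the dater frame when up
- wheel_left (a joint): left number wheel (next to the knob), rad: digit n is on top, between the white index marks, at n x 0.6283 (or whole turns of 6.283 more or less); grows as the wheel's top is rolled away from the operator (dater +x). Endless; a spring detent at each digit pulls it in from a third of a step; turning needs 2 to 3 N at the rim
- wheel_mid (a joint): middle number wheel, angle and detents as the left one
- wheel_right (a joint): right number wheel, angle and detents as the left one
- wheel_left_hub (a point): centre of the left wheel on its axle, (0, -45, 100) mm in the dater frame. Each wheel is 17 mm wide and 50 mm across its two black rims of 24 low ridges, with a white drum with black digits between; the axle lies along dater y, so its top is 125 mm high, 17 mm above the head, and it can be rolled by a fingertip dragged along dater x over its top
- wheel_mid_hub (a point): centre of the middle wheel, 34 mm to the right of the left one
- wheel_right_hub (a point): centre of the right wheel, 34 mm further right
- knob (a joint): travel of the press knob in m: 0 up, grows as it is pressed down; sprung (2 N to start, 350 N/m), limit 0.011; with a tin home the die meets the lid at about 0.005 to 0.007, from where it is rigid
- knob_top (a point): top centre of the black mushroom knob (42 mm across) on the nose, at (-22, 14, 139) mm in the dater frame when up; moves straight down
- big_jar: sweet jar 89 mm across, 137 mm tall, green lid, close to the right-hand narrow end of the tin; origin at the centre of its underside; to be left standing
- small_jar: sweet jar 70 mm across, 90 mm tall, red lid, behind the feed bed; origin at the centre of its underside; to be left standing. Above and behind it is the bear stand's round plate (320 mm radius about world x 0.89, y 0.03; 245 to 280 mm above the table): wrist and gripper must keep clear of it

How it is judged (in metres and radians):
On the way:
1. the die is pressed on the lid of the tin while the tin lies home in the corner and the wheels read 2-7-4 ((value of joint wheel_left between -5.167 and -4.887 rad or value of joint wheel_left between 1.117 and 1.397 rad or value of joint wheel_left between 7.4 and 7.68 rad) and (value of joint wheel_mid between -2.025 and -1.745 rad or value of joint wheel_mid between 4.258 and 4.538 rad or value of joint wheel_mid between 10.541 and 10.821 rad) and (value of joint wheel_right between -3.91 and -3.63 rad or value of joint wheel_right between 2.373 and 2.653 rad or value of joint wheel_right between 8.656 and 8.936 rad) and x of tin in the frame of bed between 0.0275 and 0.035 m and y of tin in the frame of bed between 0.0435 and 0.0515 m and z of tin in the frame of bed between -0.004 and 0.005 m and angle between the y axis of tin and the y axis of bed, either way round below 0.06 rad and angle between tin's own z axis and vertical below 0.6 rad and contact force between stamp and tin above 2 N), for 0.1 s.
At the end, for the whole second after the job is handed in: The wheels read 2-7-4 (each within 0.14 rad of its digit), the tin lies lid up and at rest in the corner of the bed (within about 4 mm of home along and across the bed, long axis within 0.06 rad), and the knob is back up (within 1.5 mm) ((value of joint wheel_left between -5.167 and -4.887 rad or value of joint wheel_left between 1.117 and 1.397 rad or value of joint wheel_left between 7.4 and 7.68 rad) and (value of joint wheel_mid between -2.025 and -1.745 rad or value of joint wheel_mid between 4.258 and 4.538 rad or value of joint wheel_mid between 10.541 and 10.821 rad) and (value of joint wheel_right between -3.91 and -3.63 rad or value of joint wheel_right between 2.373 and 2.653 rad or value of joint wheel_right between 8.656 and 8.936 rad) and x of tin in the frame of bed between 0.0275 and 0.035 m and y of tin in the frame of bed between 0.0435 and 0.0515 m and z of tin in the frame of bed between -0.004 and 0.005 m and angle between the y axis of tin and the y axis of bed, either way round below 0.06 rad and angle between tin's own z axis and vertical below 0.6 rad and value of joint knob below 0.0015 m and linear speed of tin below 0.02 m/s); the robot touches nothing.
It fails at once if the die is pressed on the tin while the wheels show another number (contact force between stamp and tin above 2 N and not ((value of joint wheel_left between -5.167 and -4.887 rad or value of joint wheel_left between 1.117 and 1.397 rad or value of joint wheel_left between 7.4 and 7.68 rad) and (value of joint wheel_mid between -2.025 and -1.745 rad or value of joint wheel_mid between 4.258 and 4.538 rad or value of joint wheel_mid between 10.541 and 10.821 rad) and (value of joint wheel_right between -3.91 and -3.63 rad or value of joint wheel_right between 2.373 and 2.653 rad or value of joint wheel_right between 8.656 and 8.936 rad))).
It fails at once if the big jar is pushed more than 25 mm or tipped (distance of big_jar from where it was at the start of the episode above 0.025 m or angle between big_jar's own z axis and vertical above 0.35 rad).
It fails at once if the small jar is pushed more than 25 mm or tipped (distance of small_jar from where it was at the start of the episode above 0.025 m or angle between small_jar's own z axis and vertical above 0.35 rad).
It also fails if it takes over 67 s, if anything falls off the work surface, if the arm or the gripper's body presses on something with over 40 N, if the wrist force passes 120 N, or if a joint passes its speed limit or range.

## Working session

There is one attempt and no reset: what is moved stays moved. The work goes in short steps, Python scripts to look and compute and a tool call to move; the robot and the scene stay as the last step left them, time stands still between calls to the robot, and variables do not carry over. Pictures are saved under pics/ and viewed, at most 10 in all, crops included, and the job is handed in when it is done.

Besides the shell and the picture viewer there is one more tool, called after ">>>" in YAML: its name, and indented under it one key for each argument. jog_arm: Moves the arm, as the interface text tells. Its arguments: {"type":"object","properties":{"dp":{"type":"array"},"twist":{"type":"array"},"jaw":{"type":"number"}},"required":["dp","twist"]}

```bash
mkdir -p pics; ls; cat > h.py <<'E'
import numpy as np, cv2, sys
from plant import bot
def snap(n,f=None):
    im=bot.capture(n)
    if f: cv2.imwrite('pics/'+f,im)
    return im
def ray(cam,uv,p=None):
    p=p or bot.camera_params(cam)
    x,y=(uv[0]-p['cx'])/p['fx'],(uv[1]-p['cy'])/p['fy']
    rd=np.hypot(x,y); r=rd
    for _ in range(30): r=rd/(1+p['k1']*r*r)
    s=r/rd if rd>0 else 1
    R=np.array(p['R']);t=np.array(p['t'])
    return -R.T@t, R.T@np.array([x*s,y*s,1])
def onz(cam,uv,z,p=None):
    c,d=ray(cam,uv,p); return c+d*(z-c[2])/d[2]
def proj(cam,X,p=None):
    p=p or bot.camera_params(cam)
    X=np.atleast_2d(X)@np.array(p['R']).T+np.array(p['t'])
    s=X[:,:2]/X[:,2:]; r2=(s**2).sum(1,keepdims=True); s=s*(1+p['k1']*r2)
    return s*[p['fx'],p['fy']]+[p['cx'],p['cy']]
E
python3 - <<'E'
from h import *
np.set_printoptions(precision=1,suppress=True)
print(bot.get_obs())
a=snap('side','s0.png');b=snap('top','t0.png')
for c in('side','top'):
    p=bot.camera_params(c);print(c,-np.array(p['R']).T@np.array(p['t']),p['fx'])
    for l in('tin','dater','big_jar','small_jar','knob','wheel_left','wheel_mid','wheel_right'):
        print(l,[(round(d['confidence'],2),np.round(d['bbox'])) for d in bot.find_in(c,l)[:3]])
E
```

```text
pics
{'time': 0.0, 'joint_positions': array([-1.3,  0.3,  1.5,  0. ,  1.3, -0.1]), 'dq': array([ 0.,  0.,  0.,  0.,  0., -0.]), 'tau': array([ -0. , -43.1, -24.4,   0.1,   0.1,  -0. ]), 'tool_pos': array([ 226.7, -473.1,  226.1]), 'tcp_rot': array([-3.1, -0. ,  0.4]), 'contact_force': array([ 0.1,  0.2, -1. ]), 'moment': array([0., 0., 0.]), 'finger_force': 0.0, 'grip_width': 91.77333020470792}
side [ 24.4 921.3 833.6] 461.1347379317362
tin [(0.62, array([363., 204.,  24.,  13.])), (0.53, array([347., 236.,  17.,  25.]))]
dater [(0.67, array([336., 247.,  89.,  92.])), (0.62, array([345., 240.,  19.,  29.]))]
big_jar [(0.95, array([372., 177.,  29.,  43.]))]
small_jar [(0.56, array([244., 274.,  32.,  40.]))]
knob [(0.66, array([346., 237.,  13.,  27.])), (0.23, array([364., 204.,  28.,  14.]))]
wheel_left [(0.56, array([348., 220.,  18.,   4.]))]
wheel_mid [(0.38, array([354., 214.,  16.,  12.]))]
wheel_right [(0.51, array([359., 209.,  17.,  11.])), (0.29, array([336., 251.,  82.,  91.]))]
top [ 272.1 -101.6 1491.9] 510.6145452446861
tin [(0.91, array([371., 219.,  30.,  27.]))]
dater [(0.91, array([264., 236., 120.,  47.]))]
big_jar [(0.87, array([404., 222.,  39.,  38.]))]
small_jar [(0.79, array([214., 169.,  27.,  29.]))]
knob [(0.51, array([265., 238.,  15.,  16.]))]
wheel_left [(0.43, array([406., 224.,  38.,  38.]))]
wheel_mid [(0.64, array([300., 234.,   5.,  16.]))]
wheel_right [(0.56, array([407., 222.,  40.,  35.])), (0.48, array([313., 234.,   9.,  20.]))]
```

```bash
python3 - <<'E'
import cv2
t=cv2.imread('pics/t0.png');s=cv2.imread('pics/s0.png')
a=cv2.resize(t[130:290,180:440],None,fx=3,fy=3,interpolation=cv2.INTER_CUBIC)
b=cv2.resize(s[130:330,210:410],(560,560),interpolation=cv2.INTER_CUBIC)
cv2.imwrite('pics/ta.png',a);cv2.imwrite('pics/sa.png',b)
E
```

```text
(no output)
```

View pics/ta.png

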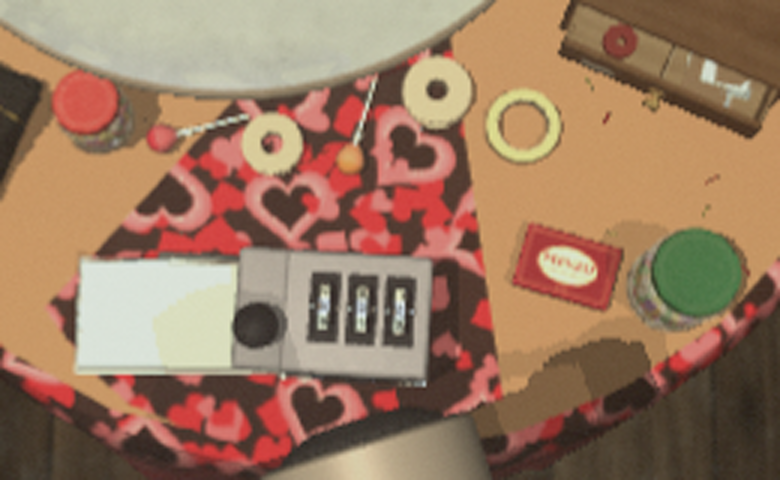

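View pics/sa.png

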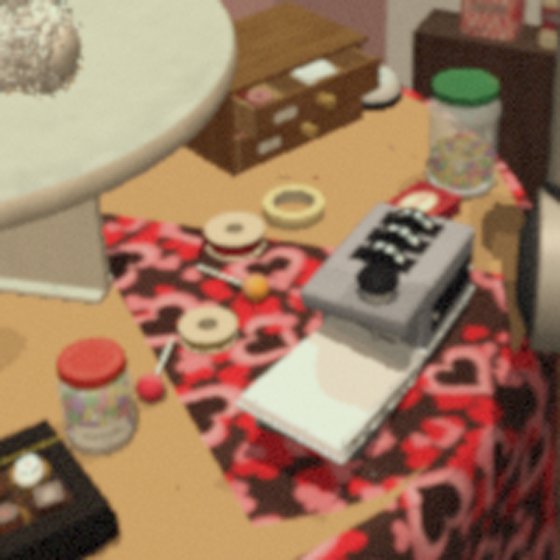

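The dater is seen in the top crop with its knob at (257,325), the wheels at (323,306), (361,310) and (399,311), and head corners at (238,248), (433,262) and (428,380). The tin is at (567,266), with its right end beside the green-lidded jar.

```bash
python3 - <<'E'
from h import *
from scipy.optimize import least_squares
np.set_printoptions(precision=1,suppress=True)
P=lambda u:(u[0]/3+180-1/3,u[1]/3+130-1/3)
p=bot.camera_params('top')
obs={(238,248):(52,36,108),(433,262):(52,-142,108),(428,380):(-60,-142,108),(257,325):(-22,14,139),(323,306):(0,-45,125),(361,310):(0,-79,125),(399,311):(0,-113,125)}
L=np.array(list(obs.values()),float);U=np.array([P(k) for k in obs])
def T(q):
    c,s=np.cos(q[2]),np.sin(q[2]);return L@np.array([[c,-s,0],[s,c,0],[0,0,1]]).T+[q[0],q[1],0]
r=least_squares(lambda q:(proj('top',T(q),p)-U).ravel(),[450,0,0],x_scale=[100,100,.1])
print(r.x,np.degrees(r.x[2]));print(r.fun.reshape(-1,2));print(T(r.x))
q=r.x
tin=np.array([onz('top',P(u),24,p) for u in((528,223),(623,246),(609,309),(514,284))]);print('tin',tin,tin.mean(0))
d=tin[0]-tin[1];print(np.degrees(np.arctan2(-d[0],d[1])),np.linalg.norm(d))
print('big',onz('top',P((697,270)),137,p),'small',onz('top',P((86,100)),90,p))
w=bot.camera_params('wrist');print(-np.array(w['R']).T@w['t'],np.array(w['R']),w['fx'],bot.get_obs()['tcp_rot'])
E
```

```text
[409.6   0.9  -0.1] -2.9029032705657603
[[ 0.3 -0.3]
 [ 0.4 -1.2]
 [-0.1  0.6]
 [-0.9  0.5]
 [ 0.1  0.4]
 [ 0.1 -0.2]
 [ 0.1  0.2]]
[[ 463.4   34.3  108. ]
 [ 454.4 -143.5  108. ]
 [ 342.5 -137.8  108. ]
 [ 388.4   16.   139. ]
 [ 407.3  -44.   125. ]
 [ 405.6  -78.   125. ]
 [ 403.9 -111.9  125. ]]
tin [[ 500.6 -236.9   24. ]
 [ 478.9 -328.7   24. ]
 [ 417.7 -314.1   24. ]
 [ 441.1 -223.    24. ]] [ 459.6 -275.7   24. ]
-13.335249359295988 94.36830662784688
big [ 441.9 -376.8  137. ] small [603.3 182.   90. ]
[ 298.4 -438.4  383.9] [[ 0.4 -0.9  0. ]
 [-0.9 -0.4  0.3]
 [-0.3 -0.1 -1. ]] 291.3564241841995 [3.1 0.  0.4]
```

```bash
cat >> h.py <<'E'
def Rot(rpy):
    from scipy.spatial.transform import Rotation as R
    return R.from_euler('xyz',rpy).as_matrix()
def plan(pos,yaw=None,n=None,step=45,frm=None):
    """rows (dp m in tool axes, twist deg) from measured pose to pos/yaw(deg)"""
    o=bot.get_obs(); p=np.array(o['tool_pos']) if frm is None else np.array(frm[0],float)
    y0=np.degrees(o['tcp_rot'][2]) if frm is None else frm[1]
    d=np.array(pos,float)-p; dy=0 if yaw is None else (yaw-y0+180)%360-180
    n=n or int(max(1,np.ceil(np.linalg.norm(d)/step),np.ceil(abs(dy)/10)))
    out=[]
    for i in range(n):
        y=y0+dy*i/n; R=Rot([np.pi,0,np.radians(y)]); out.append(np.round(R.T@d/n/1000,4).tolist())
    print('dp',out,'twist',round(-dy/n,2),'x',n)
E
python3 - <<'E'
from h import *
print(bot.get_obs()['tcp_rot'])
plan((406,-95,230),87.1)
E
```

```text
[3.14151172e+00 2.59975780e-05 4.46752591e-01]
dp [[0.0325, -0.0264, -0.0003], [0.0351, -0.0228, -0.0003], [0.0374, -0.0189, -0.0003], [0.0392, -0.0147, -0.0003], [0.0405, -0.0105, -0.0003], [0.0414, -0.0061, -0.0003], [0.0418, -0.0016, -0.0003], [0.0418, 0.0029, -0.0003], [0.0412, 0.0074, -0.0003], [0.0402, 0.0117, -0.0003]] twist -6.15 x 10
```

>>> jog_arm:
  dp:
    - [0.0325,-0.0264,0]
    - [0.0351,-0.0228,0]
    - [0.0374,-0.0189,0]
    - [0.0392,-0.0147,0]
    - [0.0405,-0.0105,0]
    - [0.0414,-0.0061,0]
    - [0.0418,-0.0016,0]
    - [0.0418,0.0029,0]
    - [0.0412,0.0074,0]
    - [0.0402,0.0117,0]
  twist: [-6.15,-6.15,-6.15,-6.15,-6.15,-6.15,-6.15,-6.15,-6.15,-6.15]
  jaw: 0

```text
time: 2.15
tool_pos: [406.3, -93.7, 226.9]
tcp_rot: [3.141, 0.0, 1.524]
contact_force: [0.2, -0.2, -0.1]
grip_width: 0.6
finger_force: 0.0
```

```bash
python3 - <<'E'
from h import *
np.set_printoptions(precision=1,suppress=True)
a=snap('wrist','w0.png')
print(bot.get_obs()['tool_pos'],bot.get_obs()['tcp_rot'])
c,s=np.cos(-.0507),np.sin(-.0507)
print([ (proj('wrist',[409.6+c*x-s*y,.9+s*x+c*y,z])) for x,y,z in((0,-45,125),(0,-79,125),(0,-113,125),(-22,14,139))])
E
```

```text
[407.5 -90.2 226.9] [ 3.1 -0.   1.5]
[array([[315.7, 151.4]]), array([[315.4, 188.5]]), array([[315.2, 223.1]]), array([[288.2,  78.3]])]
```

View pics/w0.png

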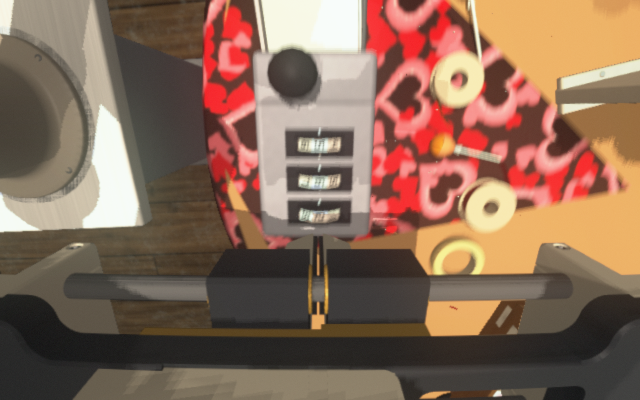

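The wheels appear at (320,145), (320,181) and (320,213), about 5–8 px from prediction, partly because the arm was still settling. I'm going lower to read the digits.

>>> jog_arm:
  dp:
    - [-0.04,0,0.02]
    - [-0.04,0,0.03]
    - [0,0,0.03]
    - [0,0,0.03]
    - [0,0,0]
    - [0,0,0]
  twist: [0,0,0,0,0,0]

```text
time: 2.95
tool_pos: [402.4, -175.3, 117.7]
tcp_rot: [3.14, 0.001, 1.52]
contact_force: [-0.7, 0.6, 0.7]
grip_width: 0.5
finger_force: 0.0
```

```bash
python3 - <<'E'
from h import *
np.set_printoptions(precision=1,suppress=True)
p=bot.camera_params('wrist');a=snap('wrist','w1.png')
print(bot.get_obs()['tool_pos'],bot.get_obs()['tcp_rot'])
c,s=np.cos(-.0507),np.sin(-.0507)
u=np.vstack([ (proj('wrist',[409.6+c*x-s*y,.9+s*x+c*y,z],p)) for x,y,z in((0,-45,125),(0,-79,125),(0,-113,125),(-22,14,139))]);print(u)
x0=int(u[1,0]-100);y0=int(u[1,1]-120);x0=max(x0,0);y0=max(y0,0)
b=cv2.resize(a[y0:y0+200,x0:x0+180],None,fx=3.3,fy=3.3,interpolation=cv2.INTER_CUBIC)
b=cv2.rotate(b,cv2.ROTATE_90_COUNTERCLOCKWISE);print(x0,y0,b.shape)
cv2.imwrite('pics/w1c.png',b)
E
```

```text
[ 402.5 -175.4  118. ] [3.1 0.  1.5]
[[ 315.1   -6.1]
 [ 315.2   74.1]
 [ 315.3  145.7]
 [ 255.1 -192.1]]
215 0 (594, 660, 3)
```

View pics/w1c.png

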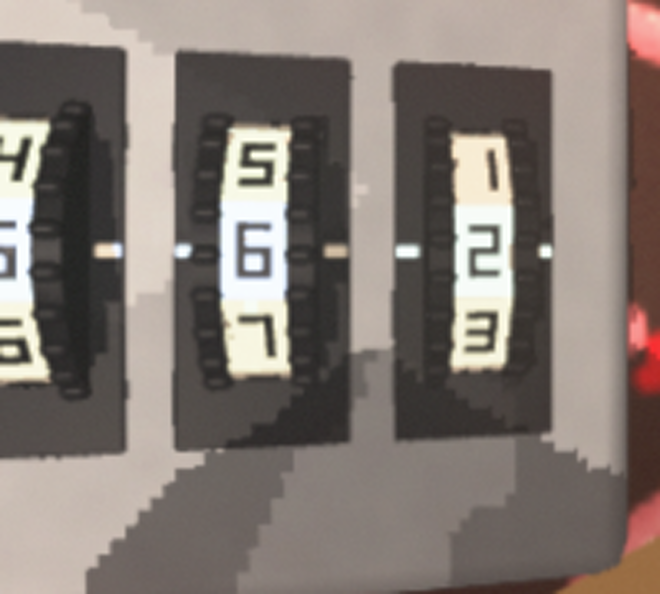

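Enlarged wheels: left 5 (4 beyond, 6 nearer), middle 6, right 2, so the dater shows 5-6-2. The needed turns are left −3, middle +1, right +2. Middle first.

>>> jog_arm:
  dp:
    - [0,0,-0.028]
    - [0.03,-0.004,0]
    - [0.035,-0.004,0]
    - [0.0322,0,0]
    - [0,0,0]
    - [0,0,0.012]
    - [0,0,0.006]
    - [0,0,0]
  twist: [0,0,0,0,0,0,0,0]

```text
time: 4.0
tool_pos: [398.3, -77.9, 126.0]
tcp_rot: [-3.14, -0.0, 1.519]
contact_force: [-0.3, 0.6, -0.2]
grip_width: 0.6
finger_force: 0.0
```

>>> jog_arm:
  dp:
    - [0,0,0.002]
    - [0,0,0.001]
    - [0,0,0]
  twist: [0,0,0]

```text
time: 4.38
tool_pos: [398.8, -77.7, 124.1]
tcp_rot: [3.141, 0.001, 1.52]
contact_force: [-0.8, -0.4, 3.7]
grip_width: 0.5
finger_force: 1.8
```

>>> jog_arm:
  dp:
    - [0,0,0.002]
    - [0,0.004,0]
    - [0,0.004,0]
    - [0,0.004,0]
    - [0,0.004,0]
    - [0,0,0]
  twist: [0,0,0,0,0,0]

```text
time: 5.12
tool_pos: [417.3, -78.9, 123.6]
tcp_rot: [3.135, 0.002, 1.52]
contact_force: [1.4, 0.6, 12.9]
grip_width: 0.7
finger_force: 5.4
```

>>> jog_arm:
  dp:
    - [0,0,-0.02]
    - [-0.04,0,-0.005]
    - [-0.04,0,0.025]
    - [-0.016,0,0.025]
    - [0,0,0]
    - [0,0,0]
  twist: [0,0,0,0,0,0]

```text
time: 5.88
tool_pos: [410.0, -173.7, 97.3]
tcp_rot: [3.141, -0.0, 1.52]
contact_force: [-0.7, -0.7, -0.1]
grip_width: 0.3
finger_force: 0.0
```

```bash
cat > look.py <<'E'
from h import *
np.set_printoptions(precision=1,suppress=True)
a=snap('wrist'); o=bot.get_obs();print(o['tool_pos'],o['tcp_rot'])
b=cv2.resize(a[0:180,240:400],None,fx=2.5,fy=2.5,interpolation=cv2.INTER_CUBIC)
cv2.imwrite('pics/'+sys.argv[1],cv2.rotate(b,cv2.ROTATE_90_COUNTERCLOCKWISE))
E
python3 look.py w2.png
```

```text
[ 410.3 -173.6   97.5] [3.1 0.  1.5]
```

View pics/w2.png

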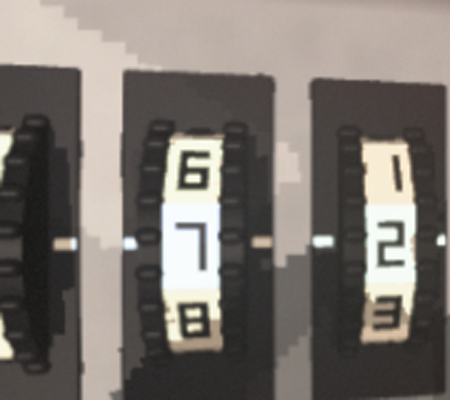

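The middle wheel now reads 7 and the right one still 2. Next, two strokes on the right wheel.

>>> jog_arm:
  dp:
    - [0,0,-0.04]
    - [0.03,-0.0084,-0.005]
    - [0.031,-0.008,0]
    - [0,0,0.008]
    - [0,0,0.009]
    - [0,0,0.004]
    - [0,0,0]
  twist: [0,0,0,0,0,0,0]

```text
time: 6.8
tool_pos: [397.9, -112.9, 123.1]
tcp_rot: [3.138, 0.001, 1.519]
contact_force: [-6.2, 7.1, 32.0]
grip_width: 0.5
finger_force: 13.8
```

>>> jog_arm:
  dp:
    - [0,0,-0.002]
    - [0,0.004,0]
    - [0,0.004,0]
    - [0,0.004,0]
    - [0,0.004,0]
    - [0,0,0]
  twist: [0,0,0,0,0,0]

```text
time: 7.55
tool_pos: [414.8, -114.0, 123.9]
tcp_rot: [3.137, 0.001, 1.519]
contact_force: [3.3, 3.9, 12.0]
grip_width: 0.6
finger_force: 6.4
```

Second stroke: lift, return, repeat.

>>> jog_arm:
  dp:
    - [0,0,-0.012]
    - [0,-0.016,0]
    - [0,0,0]
    - [0,0,0.012]
    - [0,0,0]
    - [0,0.004,0]
    - [0,0.004,0]
    - [0,0.004,0]
    - [0,0.004,0]
    - [0,0,0]
  twist: [0,0,0,0,0,0,0,0,0,0]

```text
time: 8.8
tool_pos: [414.8, -114.0, 123.2]
tcp_rot: [3.137, 0.002, 1.52]
contact_force: [1.8, 0.2, 9.1]
grip_width: 0.5
finger_force: 4.8
```

>>> jog_arm:
  dp:
    - [0,0,-0.012]
    - [0.035,-0.001,0]
    - [0.0345,0,0]
    - [0,0,0]
    - [0,0,0.011]
    - [0,0,0]
  twist: [0,0,0,0,0,0]

```text
time: 9.55
tool_pos: [416.6, -44.4, 124.2]
tcp_rot: [3.138, -0.0, 1.519]
contact_force: [0.7, 3.6, 13.4]
grip_width: 0.4
finger_force: 6.4
```

>>> jog_arm:
  dp:
    - [0,-0.004,0]
    - [0,-0.004,0]
    - [0,-0.004,0]
    - [0,-0.004,0]
    - [0,0,0]
    - [0,0,-0.012]
    - [0,0.016,0]
    - [0,0,0]
    - [0,0,0.012]
    - [0,0,0]
  twist: [0,0,0,0,0,0,0,0,0,0]

```text
time: 10.8
tool_pos: [415.6, -44.1, 123.9]
tcp_rot: [3.139, 0.001, 1.52]
contact_force: [1.4, -0.8, 9.8]
grip_width: -0.0
finger_force: 4.8
```

>>> jog_arm:
  dp:
    - [0,-0.004,0]
    - [0,-0.004,0]
    - [0,-0.004,0]
    - [0,-0.004,0]
    - [0,0,0]
    - [0,0,-0.012]
    - [0,0.016,0]
    - [0,0,0]
    - [0,0,0.012]
    - [0,0,0]
  twist: [0,0,0,0,0,0,0,0,0,0]

```text
time: 12.05
tool_pos: [416.2, -43.8, 124.2]
tcp_rot: [3.138, 0.0, 1.52]
contact_force: [0.8, 0.9, 10.1]
grip_width: 0.7
finger_force: 5.2
```

>>> jog_arm:
  dp:
    - [0,-0.004,0]
    - [0,-0.004,0]
    - [0,-0.004,0]
    - [0,-0.004,0]
    - [0,0,0]
    - [0,0,-0.03]
    - [-0.05,0.008,-0.02]
    - [-0.05,0,0]
    - [0,0,0]
    - [0,0,0]
  twist: [0,0,0,0,0,0,0,0,0,0]

```text
time: 13.3
tool_pos: [401.5, -142.6, 173.1]
tcp_rot: [-3.14, -0.001, 1.519]
contact_force: [0.3, 0.6, 0.1]
grip_width: 0.6
finger_force: 0.0
```

```bash
python3 - <<'E'
from h import *
np.set_printoptions(precision=1,suppress=True)
p=bot.camera_params('wrist');a=snap('wrist');o=bot.get_obs();print(o['tool_pos'],o['tcp_rot'])
c,s=np.cos(-.0507),np.sin(-.0507)
u=np.vstack([ (proj('wrist',[411.6+c*x-s*y,.9+s*x+c*y,z],p)) for x,y,z in((0,-45,125),(0,-79,125),(0,-113,125),(-22,14,139))]);print(u)
y0=max(0,int(u[0,1])-50);x0=int(u[1,0])-60
b=cv2.resize(a[y0:y0+190,x0:x0+120],None,fx=3.5,fy=3.5,interpolation=cv2.INTER_CUBIC)
cv2.imwrite('pics/w3.png',cv2.rotate(b,cv2.ROTATE_90_COUNTERCLOCKWISE))
E
```

```text
[ 401.6 -142.2  173.2] [-3.1 -0.   1.5]
[[322.8  82. ]
 [322.6 134.4]
 [322.4 182.3]
 [284.7 -30.1]]
```

View pics/w3.png

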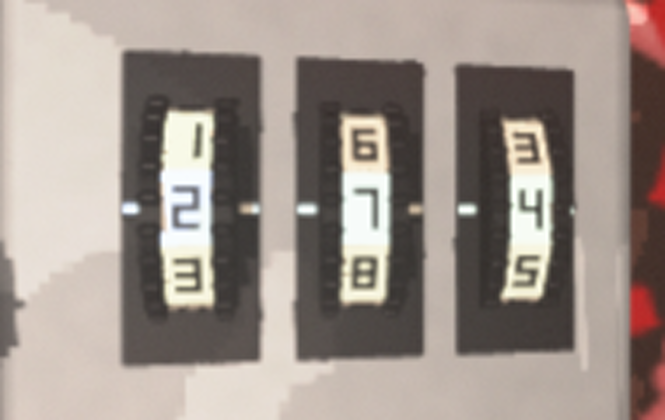

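The wheels read 2-7-4, each centred on its index marks (row 208). Now the tin.

```bash
python3 - <<'E'
from h import *
from scipy.spatial.transform import Rotation as R
np.set_printoptions(precision=1,suppress=True)
B=R.from_euler('y',-14,degrees=True)*R.from_euler('x',16,degrees=True)
D=R.from_euler('z',-.0507)
f=lambda x,y,z:D.apply(B.apply([x,y,z])+[-52,0,22])+[411.6,0,0]
for q in((31,48,0),(45,112,0),(76,159,0),(14,159,0),(76,65,0),(98,186,0),(0,186,0)):print(q,f(*q))
plan((462.5,-272,150),76.7)
E
```

```text
(31, 48, 0) [388.8  47.4  42.3]
(45, 112, 0) [401.3 108.3  62.8]
(76, 159, 0) [430.5 152.1  82.9]
(14, 159, 0) [370.4 155.1  67.9]
(76, 65, 0) [432.2  61.5  57.8]
(98, 186, 0) [451.3 177.   95.5]
(0, 186, 0) [356.3 181.8  71.7]
dp [[-0.0316, 0.0168, 0.0058], [-0.0308, 0.0183, 0.0058], [-0.03, 0.0196, 0.0058], [-0.0291, 0.021, 0.0058]] twist 2.6 x 4
```

>>> jog_arm:
  dp:
    - [-0.0316,0.0168,0.0058]
    - [-0.0308,0.0183,0.0058]
    - [-0.03,0.0196,0.0058]
    - [-0.0291,0.021,0.0058]
    - [0,0,0]
    - [0,0,0]
  twist: [2.6,2.6,2.6,2.6,0,0]
  jaw: 0.0918

```text
time: 14.1
tool_pos: [462.6, -271.3, 150.1]
tcp_rot: [-3.14, -0.001, 1.34]
contact_force: [0.1, -0.0, 0.6]
grip_width: 56.1
finger_force: 0.0
```

```bash
python3 - <<'E'
from h import *
np.set_printoptions(precision=1,suppress=True)
p=bot.camera_params('wrist');a=snap('wrist','w4.png');o=bot.get_obs();print(o['tool_pos'],o['tcp_rot'],o['grip_width'])
for d in bot.masks_of('wrist','tin')[:2]:
    m=d['pixels'].astype(np.uint8);c=max(cv2.findContours(m,0,2)[0],key=cv2.contourArea)
    b=cv2.boxPoints(cv2.minAreaRect(c));print(d['confidence'],b.tolist());w=np.array([onz('wrist',x,24,p) for x in b]);print(w,w.mean(0))
    cv2.polylines(a,[b.astype(int)],True,(0,255,0),1)
cv2.imwrite('pics/w4.png',a)
E
```

```text
[ 462.6 -271.3  150.4] [-3.1 -0.   1.3] 59.926281556530796
0.94 [[281.02471923828125, 239.09239196777344], [286.5782470703125, 147.4592742919922], [350.64593505859375, 151.34217834472656], [345.0924072265625, 242.9752960205078]]
[[ 412.6 -310.9   24. ]
 [ 443.3 -219.    24. ]
 [ 502.7 -236.7   24. ]
 [ 477.9 -330.7   24. ]] [ 459.1 -274.3   24. ]
```

View pics/w4.png

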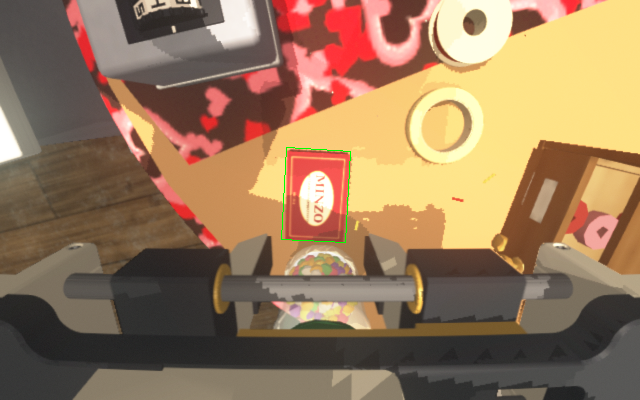

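The wrist picture has the tin at (316,195), its box turned about 3° from the tool. The big jar lies behind it at (320,290).

>>> jog_arm:
  dp:
    - [0,-0.0025,0.04]
    - [0,0,0.04]
    - [0,0,0.035]
    - [0,0,0.02]
    - [0,0,0.009]
    - [0,0,0]
    - [0,0,0]
  twist: [2.3,0,0,0,0,0,0]

```text
time: 15.08
tool_pos: [461.0, -272.6, 7.6]
tcp_rot: [3.14, 0.001, 1.299]
contact_force: [0.3, -0.0, 0.4]
grip_width: 92.0
finger_force: 0.0
```

>>> jog_arm:
  dp:
    - [0,0,0]
    - [0,0,0]
    - [0,0,0]
    - [0,0,0]
    - [0,0,0]
    - [0,0,0]
  twist: [0,0,0,0,0,0]
  jaw: 0.04

```text
time: 15.82
tool_pos: [460.5, -272.5, 6.7]
tcp_rot: [3.141, 0.0, 1.298]
contact_force: [-0.7, -0.5, 2.4]
grip_width: 61.6
finger_force: 30.0
```

>>> jog_arm:
  dp:
    - [0,0,-0.03]
    - [0,0,-0.05]
    - [0,0,-0.05]
    - [0,0,-0.04]
    - [0,0,0]
  twist: [0,0,0,0,0]

```text
time: 16.45
tool_pos: [461.7, -273.4, 179.6]
tcp_rot: [3.136, 0.003, 1.299]
contact_force: [-0.2, 0.2, -0.9]
grip_width: 62.2
finger_force: 30.0
```

```bash
python3 - <<'E'
from h import *
plan((401,111,175),90,n=10)
E
```

```text
dp [[0.0354, -0.0162, 0.0005], [0.0358, -0.0152, 0.0005], [0.0362, -0.0142, 0.0005], [0.0366, -0.0132, 0.0005], [0.0369, -0.0122, 0.0005], [0.0373, -0.0112, 0.0005], [0.0376, -0.0102, 0.0005], [0.0378, -0.0092, 0.0005], [0.0381, -0.0082, 0.0005], [0.0383, -0.0071, 0.0005]] twist -1.56 x 10
```

>>> jog_arm:
  dp:
    - [0.0354,-0.0162,0]
    - [0.0358,-0.0152,0]
    - [0.0362,-0.0142,0]
    - [0.0366,-0.0132,0]
    - [0.0369,-0.0122,0]
    - [0.0373,-0.0112,0]
    - [0.0376,-0.0102,0]
    - [0.0378,-0.0092,0]
    - [0.0381,-0.0082,0]
    - [0.0383,-0.0071,0]
  twist: [-1.56,-1.56,-1.56,-1.56,-1.56,-1.56,-1.56,-1.56,-1.56,-1.56]

```text
time: 17.7
tool_pos: [398.6, 113.2, 175.2]
tcp_rot: [-3.139, 0.0, 1.572]
contact_force: [0.8, 0.5, -1.0]
grip_width: 61.8
finger_force: 30.0
```

>>> jog_arm:
  dp:
    - [0,0,0.03]
    - [0,0,0.03]
    - [0,0,0.01]
    - [0,0,0.005]
    - [0,0,0]
    - [0,0,0]
  twist: [0,0,0,0,0,0]

```text
time: 18.45
tool_pos: [400.4, 112.0, 102.1]
tcp_rot: [3.14, -0.0, 1.571]
contact_force: [-0.3, 0.2, -1.5]
grip_width: 62.0
finger_force: 30.0
```

>>> jog_arm:
  dp:
    - [0,0,0.005]
    - [0,0,0.004]
    - [0,0,0.003]
    - [0,0,0]
  twist: [0,0,0,0]

```text
time: 18.95
tool_pos: [399.7, 112.0, 89.3]
tcp_rot: [-3.141, 0.0, 1.571]
contact_force: [-0.3, -0.9, -0.2]
grip_width: 61.8
finger_force: 30.0
```

>>> jog_arm:
  dp:
    - [0,0,0.002]
    - [0,0,0.002]
    - [0,0,0]
  twist: [0,0,0]

```text
time: 19.32
tool_pos: [400.0, 111.8, 85.9]
tcp_rot: [3.141, 0.001, 1.571]
contact_force: [-2.5, -2.8, 6.0]
grip_width: 62.0
finger_force: 30.0
```

Contact at 86. I'll press slightly further so the tin pitches in the pads.

>>> jog_arm:
  dp:
    - [0,0,0.003]
    - [0,0,0.003]
    - [0,0,0]
  twist: [0,0,0]

```text
time: 19.7
tool_pos: [400.0, 111.8, 79.8]
tcp_rot: [3.141, 0.0, 1.571]
contact_force: [-1.6, -2.6, 6.1]
grip_width: 61.7
finger_force: 30.0
```

>>> jog_arm:
  dp:
    - [0,0,-0.003]
    - [0,0,0]
  twist: [0,0]

```text
time: 19.95
tool_pos: [399.9, 112.1, 82.6]
tcp_rot: [3.141, -0.0, 1.571]
contact_force: [-0.7, 0.5, -0.8]
grip_width: 61.8
finger_force: 30.0
```

>>> jog_arm:
  dp:
    - [0,0,0]
    - [0,0,0]
    - [0,0,0]
    - [0,0,0]
  twist: [0,0,0,0]
  jaw: 0.072

```text
time: 20.45
tool_pos: [399.8, 112.1, 82.5]
tcp_rot: [3.142, 0.0, 1.571]
contact_force: [-0.5, -0.8, 0.1]
grip_width: 72.2
finger_force: 0.0
```

>>> jog_arm:
  dp:
    - [0,0,-0.02]
    - [0,0,-0.04]
    - [0,0,-0.05]
    - [0,0,0]
    - [0,0,0]
  twist: [0,0,0,0,0]

```text
time: 21.08
tool_pos: [399.4, 112.0, 192.0]
tcp_rot: [-3.141, 0.0, 1.571]
contact_force: [0.6, 0.6, 0.0]
grip_width: 71.9
finger_force: 0.0
```

```bash
python3 - <<'E'
from h import *
np.set_printoptions(precision=1,suppress=True)
a=snap('side','s5.png');b=snap('top');w=snap('wrist');o=bot.get_obs();print(o['tool_pos'])
A=cv2.resize(a[200:310,270:400],(520,440),interpolation=cv2.INTER_CUBIC)
W=cv2.resize(w,None,fx=.43,fy=.43)
T=cv2.resize(b[200:270,195:325],None,fx=2.1,fy=2.1)
c=np.zeros((440,796,3),np.uint8);c[:,:520]=A;c[:W.shape[0],520:520+W.shape[1]]=W;c[200:200+T.shape[0],520:520+T.shape[1]]=T
cv2.imwrite('pics/c5.png',c)
print([(round(d['confidence'],2),np.round(d['bbox'])) for k in('side','top','wrist') for d in bot.find_in(k,'tin')[:2]])
E
```

```text
[399.  112.  191.3]
[(0.91, array([343., 262.,  32.,  30.])), (0.68, array([250., 242.,  19.,  25.])), (0.4, array([408., 225.,  41.,  40.])), (0.8, array([305., 240.,  61.,  66.]))]
```

View pics/c5.png

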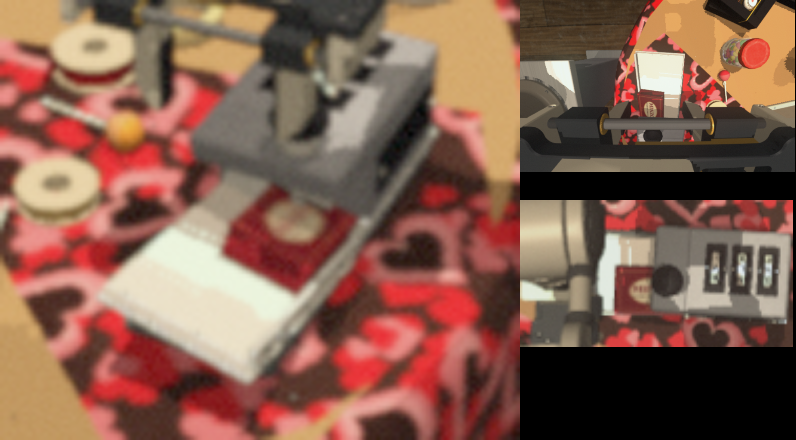

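The side view has the tin lying flat along the front fence with its right end under the nose. I'm checking that against the projected home pose.

```bash
python3 - <<'E'
from h import *
from scipy.spatial.transform import Rotation as R
B=R.from_euler('y',-14,degrees=True)*R.from_euler('x',16,degrees=True);D=R.from_euler('z',-.0507)
f=lambda P:D.apply(B.apply(np.array(P,float))+[-52,0,22])+[411.6,0,0]
pw=bot.camera_params('wrist');w=snap('wrist');s=snap('side')
def crop(im,cam,p,x0,y0,x1,y1,k):
    o=cv2.resize(im[y0:y1,x0:x1],None,fx=k,fy=k,interpolation=cv2.INTER_CUBIC)
    q=lambda P:((proj(cam,f(P),p)-[x0,y0]+.5)*k).astype(int)
    cv2.polylines(o,[q([(0,50,24),(0,95,24),(62,95,24),(62,50,24)])],False,(0,255,0),1)
    cv2.polylines(o,[q([(0,95,24),(0,95,0),(62,95,0),(62,95,24)])],False,(255,255,0),1)
    cv2.polylines(o,[q([(0,40,0),(0,186,0),(98,186,0),(98,40,0)])],False,(255,0,255),1)
    return o
a=crop(w,'wrist',pw,240,110,400,270,2.5);b=crop(s,'side',bot.camera_params('side'),285,230,385,310,4)
c=np.zeros((400,800,3),np.uint8);c[:a.shape[0],:400]=a;c[:320,400:800]=b
cv2.imwrite('pics/c6.png',c)
E
```

```text
(no output)
```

View pics/c6.png

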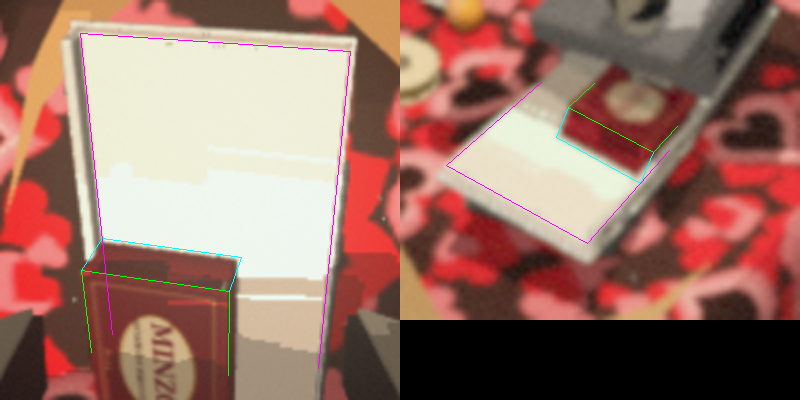

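The tin's end edges at left-panel (82–230, 270–290) lie on the projected home outline within about 2 mm and parallel to the bed, so it is home. Now the knob.

>>> jog_arm:
  dp:
    - [-0.045,-0.0045,0]
    - [-0.052,-0.0045,0]
    - [0,0,0]
    - [0,0,0.02]
    - [0,0,0.02]
    - [0,0,0.006]
    - [0,0,0]
    - [0,0,0]
  twist: [0,0,0,0,0,0,0,0]
  jaw: 0

```text
time: 22.48
tool_pos: [391.3, 15.3, 147.1]
tcp_rot: [3.14, 0.0, 1.571]
contact_force: [0.0, 0.4, -0.7]
grip_width: 0.9
finger_force: 0.0
```

>>> jog_arm:
  dp:
    - [0,0,0.006]
    - [0,0,0.003]
    - [0,0,0.003]
    - [0,0,0.001]
    - [0,0,0]
  twist: [0,0,0,0,0]

```text
time: 23.1
tool_pos: [390.9, 15.1, 133.6]
tcp_rot: [3.141, 0.0, 1.571]
contact_force: [0.1, 0.8, 2.9]
grip_width: 0.1
finger_force: 1.4
```

>>> jog_arm:
  dp:
    - [0,0,0.002]
    - [0,0,0.001]
    - [0,0,0]
  twist: [0,0,0]

```text
time: 23.48
tool_pos: [391.2, 15.1, 133.2]
tcp_rot: [3.139, 0.001, 1.571]
contact_force: [-10.4, 1.3, 36.2]
grip_width: 0.8
finger_force: 18.3
```

>>> jog_arm:
  dp:
    - [0,0,0.001]
    - [0,0,0.001]
    - [0,0,0]
  twist: [0,0,0]

```text
time: 23.85
tool_pos: [391.3, 15.1, 133.0]
tcp_rot: [3.138, 0.001, 1.571]
contact_force: [-17.5, 3.1, 60.4]
grip_width: 0.5
finger_force: 30.0
```

The knob stops rigid at about 6 mm of travel: the die is firmly on the lid. I'll release, back off and check.

>>> jog_arm:
  dp:
    - [0,0,-0.003]
    - [0,0,-0.003]
    - [0,0,-0.01]
    - [0,0,-0.04]
    - [0.02,0,-0.01]
    - [0.04,0,0]
    - [0.037,0.009,0]
    - [0,0,0]
    - [0,0,0]
  twist: [0,0,0,0,0,0,0,0,0]

```text
time: 24.98
tool_pos: [399.4, 111.8, 194.3]
tcp_rot: [-3.141, 0.001, 1.571]
contact_force: [0.3, -0.1, 0.1]
grip_width: 0.6
finger_force: 0.0
```

```bash
python3 - <<'E'
from h import *
from scipy.spatial.transform import Rotation as R
B=R.from_euler('y',-14,degrees=True)*R.from_euler('x',16,degrees=True);D=R.from_euler('z',-.0507)
f=lambda P:D.apply(B.apply(np.array(P,float))+[-52,0,22])+[411.6,0,0]
p=bot.camera_params('wrist');w=snap('wrist');t=snap('top');print(bot.get_obs()['tool_pos'])
o=cv2.resize(w[110:270,240:400],None,fx=2.5,fy=2.5,interpolation=cv2.INTER_CUBIC)
q=lambda P:((proj('wrist',f(P),p)-[240,110]+.5)*2.5).astype(int)
cv2.polylines(o,[q([(0,50,24),(0,95,24),(62,95,24),(62,50,24)])],False,(0,255,0),1)
cv2.polylines(o,[q([(0,95,24),(0,95,0),(62,95,0),(62,95,24)])],False,(255,255,0),1)
T=cv2.resize(t[205:265,235:335],(400,240),interpolation=cv2.INTER_CUBIC)
c=np.zeros((400,800,3),np.uint8);c[:,:400]=o;c[:240,400:]=T
cv2.imwrite('pics/c7.png',c)
E
```

```text
[399.58492735 111.35645255 194.39640677]
```

View pics/c7.png

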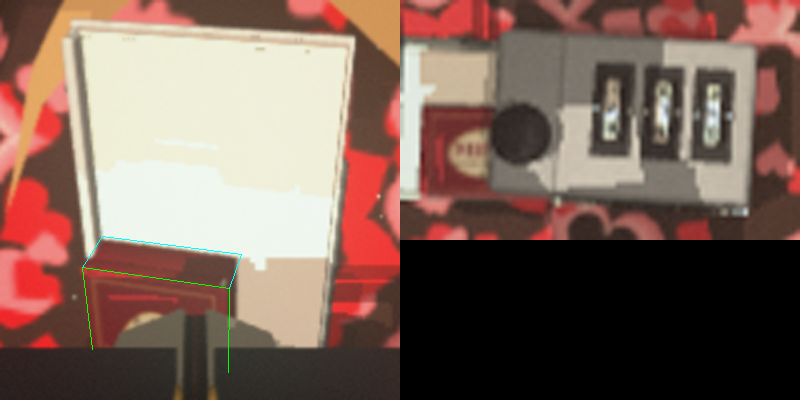

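The tin still lies on the home outline (left panel, end at rows 240–290), and the gripper is clear of everything. Handing in.

```bash
python3 -c "
from plant import bot
print(bot.close_job())"
```

```text
the job is handed in; nothing more can be done
None
```

I set the wheels to 2-7-4, slid the tin home in the corner, stamped its lid with one firm press and let the knob go. I handed the job in at about 25 s; no verdict came back.

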